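Dump the socket hopper into its catch tray and bolt the trap shut

ROBOT

A 7-joint arm with a two-finger parallel gripper is mounted at the origin on the work surface. World frame = base frame: x ahead of the robot, y to its left, z up, the work surface at z = 0. Lengths are in m, angles in rad, forces in N, time in s.
With the tool pointing down it reaches from about 0.425 to 0.925 m from the base axis. Payload 6.8 kg.
Tool frame: the origin (TCP) lies at the very end of the fingers, on their centre line; the grasp point (between the pads) lies 19 mm behind it; z points along the fingers, y is the line along which they close (so a half turn about z gives the same grasp; the last joint's range is limited). The gripper opens to 85 mm and grips with 20 to 120 N. Pads are 22 mm wide; open, the fingers measure 114 mm over their backs; the gripper's body (76 mm by 85 mm) begins 54 mm behind the grasp point. The pads swing forward as they close: fully open they stand 13 mm farther back than shut.
Start: joints at [-1.368, 0.477, 0.022, 1.555, -0.011, 1.109, -0.083], TCP at [0.206, 0.643, 0.231] pointing down, gripper open.
Joint ranges: [-2.96, 2.96], [-0.34, 2.1], [-1.41, 1.46], [0.24, 2.44], [-1.37, 4.51], [0.17, 1.92], [-2.96, 2.96]. Speed limits (rad/s): [2.39, 2.39, 3.14, 3.14, 3.14, 3.14, 3.14].

INTERFACE

Orientations are given as a unit quaternion [w, x, y, z].
In Python, from station import readout, viewer, bot gives the robot as it stands. The module is installed in compiled form; this text tells all that it offers.
- The arm moves only by the shell command python3 -m handwheel 'ROWS' [FORCE]. ROWS is JSON, a list of rows, each a list of 3 entries, a list of its own where there are three numbers: the shift along the tool's x, y, z in mm, then the turn, a rotation vector about the tool's x, y, z in degrees, then the gripper command: -1 is fully open, 1 is shut, values between are in proportion. In form: [[[x, y, z], [ax, ay, az], grip], ...]. A call has 1 to 20 rows; each row is the pose to reach, as a shift and turn from the pose commanded when the call began, along the tool's axes at that moment; what a row does not reach only later rows make up. A row lasts 1/12 s, in which the tool goes at most 41.7 mm and 7.16 degrees, less where a joint would pass 70% of its speed; a pose out of reach is approached as far as the arm can. A call with a gripper value outside its range is refused whole. The fingers move at their own pace and stop on an object; FORCE is the grip in N (left out, the last holds). Time passes only in rows, so rows that repeat a pose let the fingers close. It gives the time, the measured TCP pose, the force and the opening at its end, in the units of the state.
- readout.get_obs(): the state, without advancing time (a new reading comes with each control period).
- viewer.read_camera(name): name is "scene" or "top"; returns a dict with "frame" (400x640x3 uint8, red, green, blue), "fx", "fy", "cx", "cy" (pixels), "rvec" (rotation vector, rad) and "tvec" (3), from world to camera coordinates, as OpenCV has them. Camera axes: x right, y down, z forward; pixel columns grow to the right and rows downward; lengths in m; the calibration is good to about 2 mm. A picture is of the moment at which its call begins. There is no depth.
- bot.hand_in(): hands the job in, once; it reports no verdict.
Trained networks look in a picture, given as the dict that the camera call returned (one of the last four; its "shot" number tells which), for a name from the list of things; names that differ only in an ending like _2 or _b are one class to them, and where a whole thing is asked for, a point or a joint stands for the part that bears it (a point fixed in the world has none). Each returns a list of dicts, best first, with "score" (0 to 1); they miss things now and then, are a little off and sometimes report something else, mostly with a low value. They report only what shows in the picture. A call takes as long as a camera call. They do not tell look-alikes from the thing itself.
- viewer.search_frame(picture, target): "rect" ([centre column, centre row, width, height] in pixels, round what is visible of it).
- viewer.outline_of(picture, target): "mask" (400x640 bool, what is visible of it) and "rect" ([centre column, centre row, width, height] in pixels, round what is visible of it).
The state is a dict: "t": time; "q": joint angles; "joint_vel": joint speeds; "joint_torque": joint torques, N m; "eef_pos": TCP position; "tool_rot": TCP orientation; "contact_force": force on the tool from outside, world axes, zero at the start; "torque": the same for the moment, N m; "gripper_width": opening from 0.0 (shut) to 1.0 (fully open).
Only numpy, scipy, OpenCV 4.12 (cv2) and the standard library are available. Lean on these libraries where they do the work, as an engineer would, in place of code of your own. Each camera call takes 0.05 s, during which the arm holds its last target. There are 200 camera calls.

TASK

On the garage bench, slide the orange catch tray by its black handle squarely under the blue hopper until it is up against the yellow stop, then draw the yellow-knobbed bolt and swing the red lever fully up so that the trap door drops all three sockets into the tray. Swing the trap door fully shut again and push the bolt fully home, leaving the loaded tray in place under the hopper. No socket may land on the bench, and leave the can, the jar and the wrench alone.

Things in the scene. Friction and masses are not known exactly. Their poses are not given: they have to be found in the camera images.
- hopper: The fixed blue hopper on its stand. Origin on the bench at the middle of the stand; its axes ('hopper axes'): z up, +y the side with lever, bolt and yellow stop, -y the open side where the tray enters. Box 134 x 134 mm outside, walls from 192 to 276 mm above the bench, open on top; the -y wall has a skirt down to 85 mm above the bench. Four black legs, 16 mm square, at x = +-118, y = +-75 mm.
- tray_home (a point): Same point and axes as the hopper's origin: the tray is home when its own origin is here with its axes parallel to these, just (2 mm) short of the yellow stop bar, which lies on the bench, 22 mm high, with its face at hopper y = +87.5 mm. The tray has 220 mm between the legs.
- tray: Loose orange open tray, 166 (own x) x 170 (own y) mm outside, 50 mm high, walls and floor 5 mm, 0.4 kg. Origin: centre of its underside; z up. A straight black handle bar (18 mm wide, 14 mm high, its middle 42 mm above the bench) sticks out from the -y wall to 185 mm from the origin along own -y. It starts outside the stand on the -y side, turned somewhat.
- tray_handle (a point): Grasp point in the middle of the tray's handle bar, 155 mm from the tray's origin along its own -y, 42 mm above the bench. Axes as the tray's.
- trap (a joint): Angle of the trap door (rad): 0 shut (level), 1.2 fully open. The aluminium door (125 mm long) is the hopper's floor, hinged at its +y edge; the free -y edge swings down. A lever fixed to it sticks out on the +y side and rises as it opens. The stiff hinge (1.1 N m, 6 to 9 N at the lever's end) stays where it is left. The sockets fall only at some 0.7 rad or more.
- trap_hinge (a point): Middle of the trap's hinge axis, 65 mm from tray_home along hopper +y, 190 mm above the bench. Axes as the hopper axes; the trap opens by turning positively about x.
- lever_grip (a point): Grasp point on the lever's red round bar (16 mm thick, along hopper x, 34 mm free either side), 130 mm from the hinge axis, at hopper x = +55 mm; it may turn in the fingers. Shut: the lever droops 0.35 rad below level, grip at hopper y = 187, 145 mm above the bench; fully open: y = 151, 288 mm up. The steel arm is 16 mm wide at x = 0. Turns with the trap.
- bolt (a joint): Travel of the slide bolt (m): 0 home (latched), 0.040 fully drawn; drawing goes along hopper -x. Home, its 12 mm rod lies across the top of the lever's arm with 3 mm to spare and blocks the lever; it is clear when drawn by more than 0.026. About 2 N of friction; stays where it is left. It goes home only with the trap shut.
- bolt_knob (a point): Grasp point on the upright yellow knob of the bolt (18 mm thick, 40 mm tall, its top 18 mm above this point). 225 mm above the bench, at hopper y = 135 mm, x = -60 mm when home and -100 mm when drawn. The black bracket below it tops out 41 mm under this point. Axes as the hopper axes.
- socket0_center (a point): Middle of a loose dark steel deep impact socket (red band), 85 mm long, 36 mm thick, about 0.22 kg. Its own x lies along it. Starts lying in the hopper on the trap door.
- socket1_center (a point): Middle of a loose dark steel deep impact socket (green band), 85 mm long, 36 mm thick, about 0.22 kg. Its own x lies along it. Starts lying in the hopper on the trap door.
- socket2_center (a point): Middle of a loose dark steel deep impact socket (yellow band), 85 mm long, 36 mm thick, about 0.22 kg. Its own x lies along it. Starts lying in the hopper on the trap door.
- socket0: The same socket (red band); origin on its side, 18 mm from its middle.
- socket1: The same socket (green band); origin on its side, 18 mm from its middle.
- socket2: The same socket (yellow band); origin on its side, 18 mm from its middle.
- spray_can: Bystander: upright spray can, 64 mm across, 190 mm tall; origin at the centre of its underside. Stands on the far side of the bench.
- cleaner_jar: Bystander: upright jar, 80 mm across, 120 mm tall; origin at the centre of its underside. Stands on the far side of the bench.
- wrench: Bystander: wrench 190 mm long lying on the bench beyond the hopper; origin under its middle.
Mind the look-alikes: they are no part of the job. Leave any purple look-alike of the socket1 alone.

How it is judged:
By the outcome, as a careful person would: the job done as asked, in the order asked, and still so for the second after the job is handed in, with the robot touching nothing.
It also fails if it takes over 72 s, if anything falls off the work surface, if the arm or the gripper's body presses on something with over 40 N, if the wrist force passes 120 N, or if a joint passes its speed limit or range.

## Working session

There is one attempt and no reset: what is moved stays moved. The work goes in short steps, Python scripts to look and compute and a shell command to move; the robot and the scene stay as the last step left them, time stands still between calls to the robot, and variables do not carry over. Pictures are saved under pics/ and viewed, on a budget of 10 in all, crops included, one or two more only if the job needs it, and the job is handed in when it is done.

```bash
mkdir -p pics
cat > h.py <<'E'
import numpy as np, cv2
from station import readout, viewer, bot
from scipy.spatial.transform import Rotation as R
def cam(n):
    p=viewer.read_camera(n); return p
def save(p,f): cv2.imwrite('pics/'+f,cv2.cvtColor(p['frame'],cv2.COLOR_RGB2BGR))
def proj(p,X):
    K=np.array([[p['fx'],0,p['cx']],[0,p['fy'],p['cy']],[0,0,1.]])
    return cv2.projectPoints(np.array(X,float).reshape(-1,1,3),np.array(p['rvec'],float),np.array(p['tvec'],float),K,None)[0].reshape(-1,2)
def unproj(p,uv,z):
    Rm=cv2.Rodrigues(np.array(p['rvec'],float))[0];t=np.array(p['tvec'],float).ravel()
    c=-Rm.T@t; d=Rm.T@np.array([(uv[0]-p['cx'])/p['fx'],(uv[1]-p['cy'])/p['fy'],1])
    return c+d*(z-c[2])/d[2]
E
python3 - <<'E'
from h import *
o=readout.get_obs();print({k:np.round(v,3) for k,v in o.items()})
for n in ('scene','top'):
    p=cam(n);save(p,n+'0.png');print(n,p['fx'],p['cx'],p['cy'],'cam at',-cv2.Rodrigues(np.array(p['rvec']))[0].T@np.array(p['tvec']).ravel())
    for t in ('hopper','tray','tray_handle','lever_grip','bolt_knob','socket0','socket1','socket2'):
        print(t,[(np.round(d['rect']),round(d['score'],2)) for d in viewer.search_frame(p,t)][:3])
E
```

```text
{'t': np.float64(0.0), 'q': array([-1.368,  0.478,  0.022,  1.556, -0.012,  1.109, -0.083]), 'joint_vel': array([ 0.003, -0.001,  0.001,  0.   ,  0.   ,  0.001, -0.   ]), 'joint_torque': array([-1.0000e-03, -5.9645e+01,  1.6080e+00, -2.8120e+01,  1.3000e-02,
        9.0000e-03,  0.0000e+00]), 'eef_pos': array([0.206, 0.642, 0.23 ]), 'tool_rot': array([-0.   ,  0.155,  0.988, -0.001]), 'contact_force': array([0.785, 0.05 , 0.573]), 'torque': array([-0.026,  0.008, -0.079]), 'gripper_width': np.float64(1.002)}
scene 412.9510562413712 322.1162600692924 195.6178781664651 cam at [ 1.2145572  -0.35834661  0.93645473]
hopper [(array([353., 163., 132., 140.]), 0.6), (array([226., 236., 101.,  77.]), 0.53)]
tray [(array([226., 236., 104.,  78.]), 0.84)]
tray_handle [(array([226., 235., 102.,  78.]), 0.75)]
lever_grip [(array([399., 139.,  33.,  22.]), 0.83), (array([377., 262.,  57.,  50.]), 0.66)]
bolt_knob [(array([308., 272.,  33.,  54.]), 0.54)]
socket0 [(array([410., 226.,  32.,  17.]), 0.87), (array([339., 130.,  17.,  16.]), 0.7), (array([350., 124.,  18.,  19.]), 0.69)]
socket1 [(arra
[... 342 characters left out ...]
34852895]
hopper [(array([242., 266., 133., 123.]), 0.57)]
tray [(array([410., 250., 111.,  78.]), 0.66), (array([359., 163.,  32.,  39.]), 0.3)]
tray_handle [(array([412., 252., 110.,  82.]), 0.61)]
lever_grip [(array([231., 256., 104.,  63.]), 0.91)]
bolt_knob [(array([197., 295.,  11.,  69.]), 0.67)]
socket0 [(array([255., 260.,  19.,  40.]), 0.89), (array([237., 267.,  16.,  36.]), 0.84), (array([191., 210.,  31.,  21.]), 0.75)]
socket1 [(array([255., 260.,  19.,  40.]), 0.89), (array([237., 267.,  16.,  36.]), 0.84), (array([191., 210.,  31.,  21.]), 0.75)]
socket2 [(array([255., 260.,  19.,  40.]), 0.89), (array([237., 267.,  16.,  36.]), 0.84), (array([191., 210.,  31.,  21.]), 0.75)]
```

View pics/scene0.png

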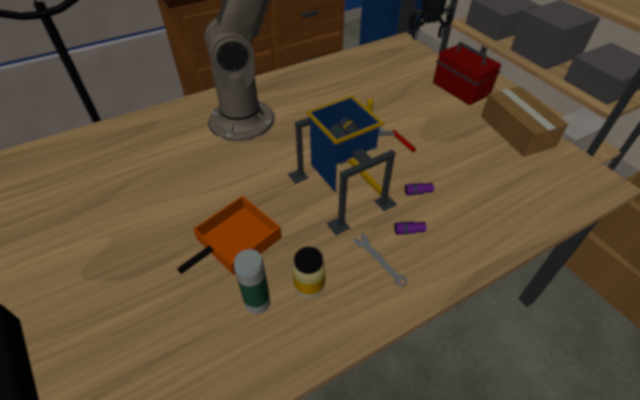

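View pics/top0.png

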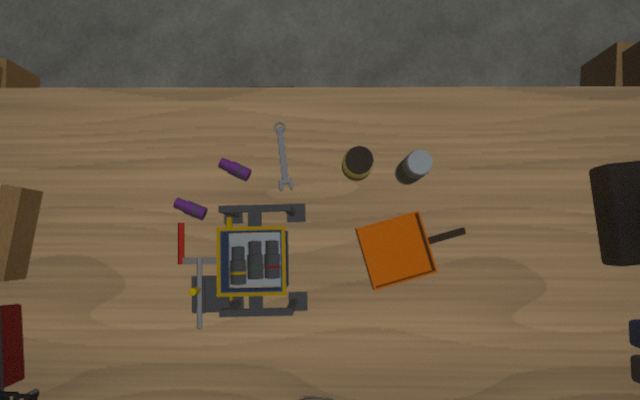

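```bash
cat > m.py <<'E'
from h import *
from scipy.optimize import minimize
def box(xm,xM,ym,yM,zm,zM): return np.array([[x,y,z] for x in (xm,xM) for y in (ym,yM) for z in (zm,zM)])
def place(P,s): 
    c,n=np.cos(s[2]),np.sin(s[2]); return np.c_[P[:,0]*c-P[:,1]*n+s[0],P[:,0]*n+P[:,1]*c+s[1],P[:,2]]
def orange(p):
    h=cv2.cvtColor(p['frame'],cv2.COLOR_RGB2HSV); m=((h[...,0]>=6)&(h[...,0]<=14)&(h[...,1]>200)&(h[...,2]>90)).astype(np.uint8)
    n,l,st,_=cv2.connectedComponentsWithStats(m); k=1+np.argmax(st[1:,4]); return (l==k).astype(np.uint8)
def fit(pairs,P,s0):
    def cost(s):
        e=0
        for p,m in pairs:
            a=np.zeros((1600,2560),np.uint8)
            u=proj(p,place(P,s)); hull=cv2.convexHull((u*4+1.5).round().astype(np.int32)); cv2.fillConvexPoly(a,hull,1)
            a=cv2.resize(a.astype(np.float32),(640,400),interpolation=cv2.INTER_AREA)
            e+=np.abs(a-m).sum()/m.sum()
        return e
    b=minimize(cost,s0,method='Nelder-Mead',options=dict(initial_simplex=[s0,s0+[.02,0,0],s0+[0,.02,0],s0+[0,0,.1]],xatol=2e-4,fatol=1e-4))
    return b.x,b.fun
TB=box(-.083,.083,-.085,.085,0,.05)
E
python3 - <<'E'
from m import *
T=cam('top');S=cam('scene')
mo=[(p,orange(p)) for p in (T,S)]
for a in (mo[:1],mo[1:],mo):
    s0=np.append(unproj(T,(397,250),.025)[:2],np.pi+.25); s=fit(a,TB,s0); print('tray',np.round(s[0],4),s[1])
    print('handle tip px',proj(T,place(np.array([[0,-.185,.042]]),s[0])))
# hopper
hs=cv2.cvtColor(T['frame'],cv2.COLOR_RGB2HSV)
m=((abs(hs[...,0].astype(int)-25)<5)&(hs[...,1]>180)&(hs[...,2]>110)).astype(np.uint8)
n,l,st,c=cv2.connectedComponentsWithStats(m); print(st[1:][st[1:,4]>5],c[1:][st[1:,4]>5].round(1))
k=1+np.argmax(st[1:,4]); pts=np.argwhere(l==k)[:,::-1].astype(np.float32); print('rim',cv2.minAreaRect(pts))
mr=((hs[...,0]<4)|(hs[...,0]>176))&(hs[...,1]>180)&(hs[...,2]>90)
n,l,st,c=cv2.connectedComponentsWithStats(mr.astype(np.uint8)); print('red',st[1:][st[1:,4]>5],c[1:][st[1:,4]>5].round(1))
W=[unproj(T,q,.276)[:2] for q in cv2.boxPoints(cv2.minAreaRect(pts))];print(np.round(W,4),np.mean(W,0),[np.linalg.norm(W[i]-W[i-1]) for i in range(4)])
for n,t in (('top',T),('scene',S)): 
    big=cv2.resize(t['frame'][185:335,160:330] if n=='top' else t['frame'][80:250,270:450],None,fx=4,fy=4,interpolation=cv2.INTER_CUBIC)[:600]
    cv2.imwrite(f'pics/c_{n}.png',big[...,::-1])
E
```

```text
tray [ 0.4914 -0.2126  3.4619] 4.056170886075949
handle tip px [[327.73417473 275.26233624]]
tray [ 0.487  -0.2188  3.4138] 0.4646860986547085
handle tip px [[329.13367925 273.6634219 ]]
tray [ 0.4922 -0.2177  3.4004] 4.526664800356405
handle tip px [[328.45395262 270.68630197]]
[[216 218  71  82 799]
 [233 272  13   2  21]
 [189 288   7   8  43]] [[249.6 259.8]
 [239.9 272.6]
 [192.1 291.3]]
rim ((250.94192504882812, 258.16754150390625), (81.0512924194336, 69.02236938476562), 89.13194274902344)
red [[178 223   6  41 146]] [[180.7 241.9]]
[[0.5695 0.2069]
 [0.5719 0.0581]
 [0.3999 0.0544]
 [0.3971 0.2013]] [0.48458746 0.13017859] [np.float64(0.172477648320106), np.float64(0.14881569647771759), np.float64(0.1720581150620782), np.float64(0.14688642998700763)]
```

View pics/c_top.png

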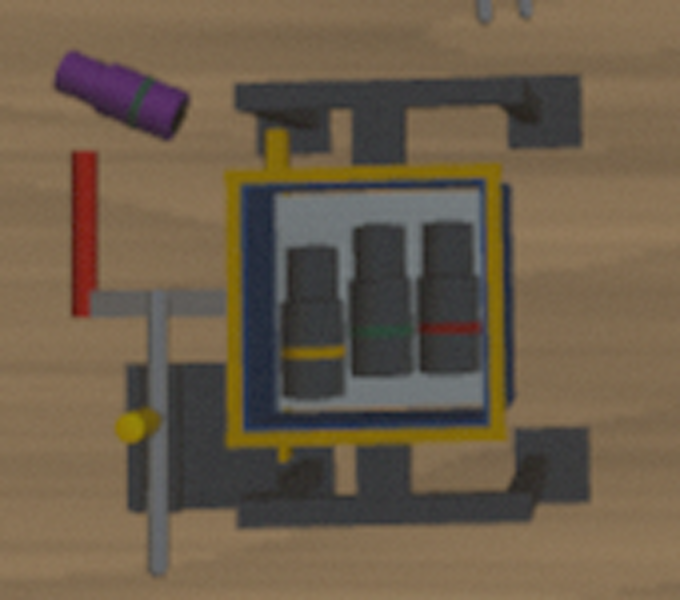

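Run:
```python
from m import *
T=cam('top');S=cam('scene')
hs=cv2.cvtColor(T['frame'],cv2.COLOR_RGB2HSV);print(hs[250,400],hs[265,412],hs[280,420],hs[330,420], cv2.cvtColor(S['frame'],cv2.COLOR_RGB2HSV)[235,240])
ms=[]
for p in (T,S):
    d=viewer.outline_of(p,'tray'); d=max(d,key=lambda d:d['score'])
    h=cv2.cvtColor(p['frame'],cv2.COLOR_RGB2HSV).astype(int); x,y,w,hh=d['rect']
    m=(h[...,0]<13)&(h[...,1]>205); r=np.zeros_like(m); r[int(y-hh/2-6):int(y+hh/2+6),int(x-w/2-6):int(x+w/2+6)]=1
    m=(m&r).astype(np.uint8); m=cv2.morphologyEx(m,cv2.MORPH_OPEN,np.ones((3,3)));m=cv2.morphologyEx(m,cv2.MORPH_CLOSE,np.ones((5,5))); print(m.sum(),d['mask'].sum()); ms.append((p,m))
for a in (ms[:1],ms[1:],ms):
    s0=np.append(unproj(T,(397,250),.025)[:2],.22); s=fit(a,TB,s0); print('tray',np.round(s[0],4),s[1])
print('handle tip,grip',proj(T,place(np.array([[0,-.185,.042],[0,-.155,.042]]),s[0])),place(np.array([[0,-.155,.042]]),s[0]))
C=np.array([(229,168),(501,166),(507,438),(226,446)])/4+[160,185]-.4
W=np.array([unproj(T,q,.276)[:2] for q in C]);print(W.round(4),W.mean(0),[np.linalg.norm(W[i]-W[i-1]) for i in range(4)])
for i,j in ((1,0),(2,3)):d=W[j]-W[i];print('yaw',np.arctan2(-d[0],d[1]))
for i,j in ((3,0),(2,1)):d=W[j]-W[i];print('yaw',np.arctan2(d[1],d[0]))
lo=unproj(T,(180.7,241.9),.145);kn=unproj(T,(192.1,291.3),.235);print('lever',lo,'knob',kn)
# joint fit: rim centre, lever, knob, footprint sides
from scipy.optimize import least_squares
H=np.array([[-.073,.073,.276],[-.073,-.073,.276],[.073,-.073,.276],[.073,.073,.276]])[[3,2,1,0]]
X=np.vstack([H,[[.055,.187,.145],[-.06,.135,.241]]]);uv=np.vstack([C,[[180.7,242],[191.5,291.5]]])
f=least_squares(lambda s:(proj(T,place(X,s))-uv).ravel(),[.49,.13,0]);print('hopper',f.x,f.fun.round(1))
im=cv2.resize(S['frame'][80:250,270:450],None,fx=4,fy=4,interpolation=cv2.INTER_CUBIC)
X2=np.vstack([X,[[0,.0875,.022],[.083,.0875,.022],[-.118,-.075,0],[.118,-.075,0],[.118,.075,0],[-.118,.075,0]]])
for u in (proj(S,place(X2,f.x))-[270,80])*4+1.5: cv2.circle(im,tuple(int(v) for v in u),4,(255,0,255),-1)
cv2.imwrite('pics/c_scene2.png',im[:600,:,::-1])
```

```text
[ 15 238 148] [ 14 238 148] [ 17  98 127] [ 16  97 139] [ 13 255 132]
0 4497
642 3996
tray [ 0.4984 -0.2191  0.22  ] inf
tray [ 0.4869 -0.2125  0.0936] 4.972741433021807
tray [ 0.4984 -0.2191  0.22  ] inf
handle tip,grip [[467.64173718 234.62482531]
 [456.34638753 237.13440339]] [[ 0.5322412  -0.37036637  0.042     ]]
[[0.5513 0.2044]
 [0.5526 0.058 ]
 [0.4084 0.0538]
 [0.4036 0.2034]] [0.47899733 0.12989982] [np.float64(0.14771959849566793), np.float64(0.14641674330881324), np.float64(0.14427528673478796), np.float64(0.14963147084023098)]
yaw 0.008830986061398408
yaw 0.03203696774242297
yaw 0.006611842683241407
yaw 0.028562804609427735
lever [0.51841178 0.31862325 0.145     ] knob [0.40952165 0.26541029 0.235     ]
hopper [0.4773119  0.13034111 0.0423385 ] [-1.   1.9 -1.2 -0.3 -0.2  0.4  1.5  1.1 -0.3 -2.6  1.2 -0.9]m.py:16: RuntimeWarning: divide by zero encountered in divide
  e+=np.abs(a-m).sum()/m.sum()
  np.max(np.abs(fsim[0] - fsim[1:])) <= fatol):
```

View pics/c_scene2.png

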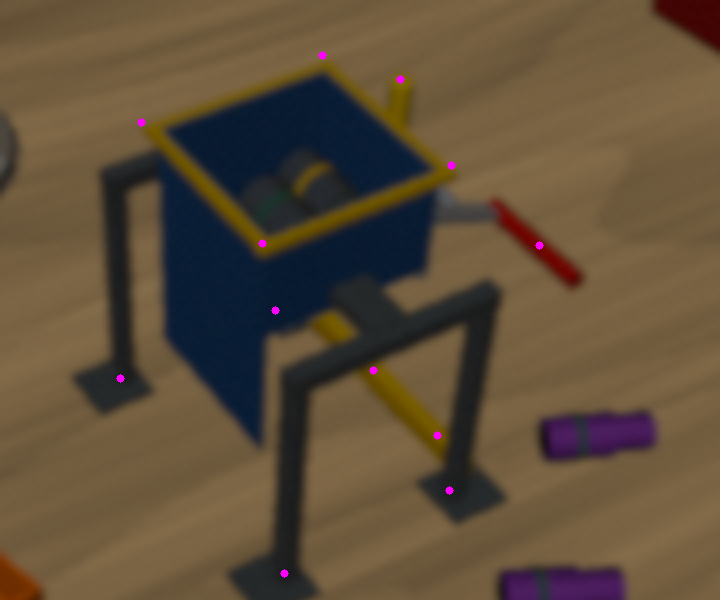

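Run:
```python
from m import *
from scipy.optimize import least_squares
T=cam('top');S=cam('scene')
C=np.array([(229,168),(501,166),(507,438),(226,446)])/4+[160,185]-.4
A=np.vstack([C,[[180.7,242],[192.1,291.6]]])
def g(s,full=0):
    h=s[3];X=np.array([[h,h,.276],[h,-h,.276],[-h,-h,.276],[-h,h,.276],[.055,.187,.145],[-.06,.135,.243]])
    u=proj(T,place(X,s)); v=proj(S,place(np.vstack([X[:5],[[-.06,.135,.225]]]),s))
    B=np.array([(455,175),(262,252),(145,124),(324,62),(537,243),(400,103)])/4+[270,80]-.4
    return np.r_[(u-A).ravel(),(v-B).ravel()]
f=least_squares(g,[.478,.13,.03,.073],loss='soft_l1');print('hopper',f.x.round(4),g(f.x).reshape(-1,2).round(1).tolist())
ms=[]
for p in (T,S):
    h=cv2.cvtColor(p['frame'],cv2.COLOR_RGB2HSV).astype(int); d=viewer.outline_of(p,'tray')[0];x,y,w,hh=d['rect']
    m=(h[...,0]<19)&(h[...,1]>190); r=np.zeros_like(m); r[int(y-hh/2-6):int(y+hh/2+6),int(x-w/2-6):int(x+w/2+6)]=1
    m=cv2.morphologyEx((m&r).astype(np.uint8),cv2.MORPH_OPEN,np.ones((3,3)));m=cv2.morphologyEx(m,cv2.MORPH_CLOSE,np.ones((7,7))); print(m.sum()); ms.append((p,m))
for a in (ms[:1],ms[1:],ms):
    s0=np.append(unproj(T,(397,250),.025)[:2],.22); s,e=fit(a,TB,s0); print('tray',np.round(s,4),e,place(np.array([[0,-.155,.042]]),s))
print(proj(T,place(np.array([[0,-.185,.042],[0,-.155,.042]]),s)))
```

```text
hopper [0.4788 0.1298 0.0379 0.0734] [[-0.7, 0.9], [-0.6, -1.1], [0.1, 0.1], [1.4, 0.5], [0.0, -3.5], [0.5, -1.9], [-0.5, -1.8], [0.1, -1.5], [-0.9, -0.2], [-0.1, -1.4], [0.9, 1.2], [0.0, -0.8]]
3858
0
tray [ 0.4981 -0.2091  0.3028] 0.1357244686365993 [[ 0.54433613 -0.35700139  0.042     ]]
tray [ 0.4984 -0.2191  0.22  ] inf [[ 0.5322412  -0.37036637  0.042     ]]
tray [ 0.4984 -0.2191  0.22  ] inf [[ 0.5322412  -0.37036637  0.042     ]]
[[467.64173718 234.62482531]
 [456.34638753 237.13440339]]m.py:16: RuntimeWarning: divide by zero encountered in divide
  e+=np.abs(a-m).sum()/m.sum()
  np.max(np.abs(fsim[0] - fsim[1:])) <= fatol):
```

```bash
cat >> m.py <<'E'
def traymask(p):
    h=cv2.cvtColor(p['frame'],cv2.COLOR_RGB2HSV).astype(int); m=((h[...,0]<19)&(h[...,1]>190)).astype(np.uint8)
    d=max(viewer.outline_of(p,'tray'),key=lambda d:d['score']);x,y,w,hh=d['rect'];print(np.round(d['rect']),d['score'])
    r=np.zeros_like(m); r[int(y-hh/2-6):int(y+hh/2+6),int(x-w/2-6):int(x+w/2+6)]=1
    m=cv2.morphologyEx(m&r,cv2.MORPH_OPEN,np.ones((3,3)));m=cv2.morphologyEx(m,cv2.MORPH_CLOSE,np.ones((7,7)))
    n,l,st,_=cv2.connectedComponentsWithStats(m);k=1+np.argmax(st[1:,4]);m=(l==k).astype(np.uint8)
    print('mask',m.sum(),d['mask'].sum());return m
E
python3 - <<'E'
from m import *
from scipy.optimize import least_squares
T=cam('top');S=cam('scene')
C=np.array([(229,168),(501,166),(507,438),(226,446)])/4+[160,185]-.4
A=np.vstack([C,[[180.8,222.8],[192.1,291.6]]])
def g(s,full=0):
    h=s[3];X=np.array([[h,h,.276],[h,-h,.276],[-h,-h,.276],[-h,h,.276],[.089,.187,.145],[-.06,.135,.243]])
    u=proj(T,place(X,s)); v=proj(S,place(np.vstack([X[:5],[[-.06,.135,.225]]]),s))
    B=np.array([(455,175),(262,252),(145,124),(324,62),(578,278),(400,103)])/4+[270,80]-.4
    return np.r_[(u-A).ravel(),(v-B).ravel()]
f=least_squares(g,[.478,.13,.03,.073],loss='soft_l1');print('hopper',f.x.round(4),g(f.x).reshape(-1,2).round(1).tolist())
ms=[(p,traymask(p)) for p in (T,S)]
for a in (ms[:1],ms[1:],ms):
    s0=np.append(unproj(T,(397,250),.025)[:2],.22); s,e=fit(a,TB,s0); print('tray',np.round(s,4),e,place(np.array([[0,-.155,.042]]),s))
im=cv2.resize(T['frame'][190:310,330:490],None,fx=5,fy=5,interpolation=cv2.INTER_CUBIC)
for u in (proj(T,place(np.vstack([TB[[1,3,5,7]],[[0,-.185,.042],[0,-.155,.042]]]),s))-[330,190])*5+2: cv2.circle(im,tuple(int(v) for v in u),4,(255,0,255),-1)
cv2.imwrite('pics/tr.png',im[...,::-1])
E
```

```text
hopper [0.4798 0.1298 0.026  0.0735] [[-0.4, -0.0], [-0.1, -1.2], [-0.2, 0.1], [1.0, -0.3], [0.2, 0.2], [0.1, -3.0], [-0.3, -1.3], [-0.2, -1.3], [-0.6, -0.2], [0.5, -1.1], [-1.4, -0.3], [0.7, -0.4]]
[410. 250. 112.  76.] 0.69
mask 3892 4582
[228. 234. 107.  80.] 0.63
mask 3405 3920
tray [ 0.4982 -0.2127  0.2808] 0.1281474820143885 [[ 0.54112481 -0.3616589   0.042     ]]
tray [ 0.5011 -0.2155  0.2606] 0.1611417033773862 [[ 0.54107803 -0.3652582   0.042     ]]
tray [ 0.4995 -0.2143  0.2711] 0.29023218020926245 [[ 0.5410399  -0.36368229  0.042     ]]
```

View pics/tr.png

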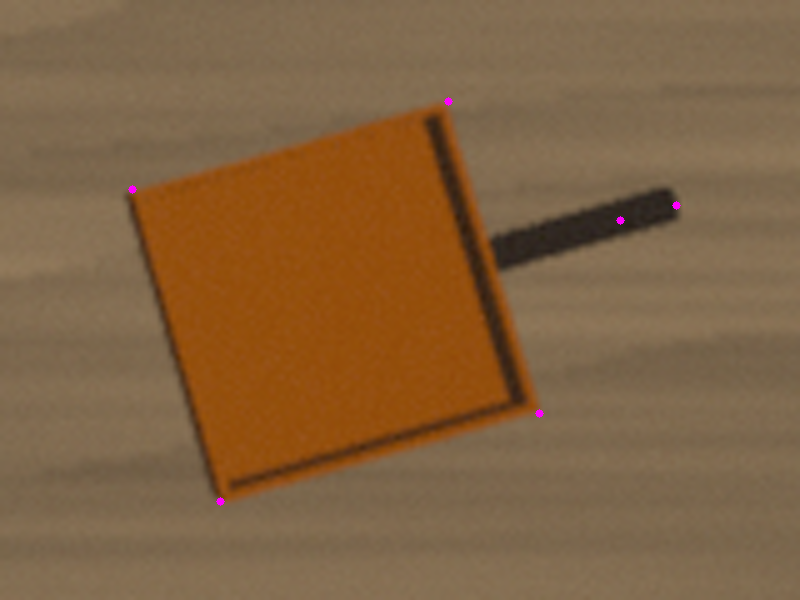

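```bash
cat >> m.py <<'E'
HOP=np.array([.4798,.1298,.026])
def hw(p): return place(np.array([p],float),HOP)[0]
def rows(*goals):
    o=readout.get_obs(); w,x,y,z=o['tool_rot']; R0=R.from_quat([x,y,z,w]); p0=np.array(o['eef_pos'])
    print('t',round(float(o['t']),2),'tcp',p0.round(4),'ydir deg',np.degrees(np.arctan2(*R0.as_matrix()[[1,0],1])).round(2),'F',np.round(o['contact_force'],1),'w',round(float(o['gripper_width']),3))
    for pos,a in goals:
        a=np.radians(a);G=np.array([[-np.sin(a),np.cos(a),0],[np.cos(a),np.sin(a),0],[0,0,-1]]).T
        print('->',np.round(pos,3),(R0.inv().apply(np.array(pos)-p0)*1000).round(1).tolist(),np.degrees((R0.inv()*R.from_matrix(G)).as_rotvec()).round(2).tolist())
E
python3 - <<'E'
from m import *
rows(([.40,.50,.42],45),([.58,.12,.42],25),([.541,-.364,.30],15.5),([.541,-.364,.12],15.5))
E
```

```text
t 1.6 tcp [0.2064 0.6427 0.2313] ydir deg 72.19 F [-0.5  0.5 -0.5] w 0.999
-> [0.4  0.5  0.42] [-227.9, -76.7, -188.7] [0.0, 0.0, 27.19]
-> [0.58 0.12 0.42] [-515.5, -383.4, -188.7] [0.0, 0.0, 47.19]
-> [ 0.541 -0.364  0.3  ] [-626.4, -856.2, -68.7] [0.0, 0.0, 56.69]
-> [ 0.541 -0.364  0.12 ] [-626.4, -856.2, 111.3] [0.0, 0.0, 56.69]
```

```bash
python3 -m handwheel '[[[-228,-77,-189],[0,0,27],-1],[[-228,-77,-189],[0,0,27],-1],[[-228,-77,-189],[0,0,27],-1],[[-228,-77,-189],[0,0,27],-1],[[-228,-77,-189],[0,0,27],-1],[[-228,-77,-189],[0,0,27],-1],[[-228,-77,-189],[0,0,27],-1],[[-228,-77,-189],[0,0,27],-1],[[-515,-383,-189],[0,0,47],-1],[[-515,-383,-189],[0,0,47],-1],[[-515,-383,-189],[0,0,47],-1],[[-515,-383,-189],[0,0,47],-1],[[-515,-383,-189],[0,0,47],-1],[[-515,-383,-189],[0,0,47],-1],[[-515,-383,-189],[0,0,47],-1],[[-515,-383,-189],[0,0,47],-1],[[-515,-383,-189],[0,0,47],-1],[[-515,-383,-189],[0,0,47],-1],[[-515,-383,-189],[0,0,47],-1]]' 60; python3 -c "
from m import *
rows(([.541,-.364,.30],15.5),([.541,-.364,.10],15.5))"
```

```text
t: 3.18
eef_pos: [0.5819, 0.1109, 0.4205]
tool_rot: [0.002, 0.541, 0.841, -0.001]
contact_force: [0.0, -1.3, 0.8]
gripper_width: 1.0
t 3.18 tcp [0.5819 0.1109 0.4205] ydir deg 24.5 F [ 0.  -1.3  0.8] w 1.0
-> [ 0.541 -0.364  0.3  ] [-414.7, -234.1, 122.3] [0.02, 0.25, 9.0]
-> [ 0.541 -0.364  0.1  ] [-413.9, -234.1, 322.3] [0.02, 0.25, 9.0]
```

```bash
python3 -m handwheel '[[[-414,-234,122],[0,0.2,9],-1],[[-414,-234,122],[0,0.2,9],-1],[[-414,-234,122],[0,0.2,9],-1],[[-414,-234,122],[0,0.2,9],-1],[[-414,-234,122],[0,0.2,9],-1],[[-414,-234,122],[0,0.2,9],-1],[[-414,-234,122],[0,0.2,9],-1],[[-414,-234,122],[0,0.2,9],-1],[[-414,-234,122],[0,0.2,9],-1],[[-414,-234,122],[0,0.2,9],-1],[[-414,-234,122],[0,0.2,9],-1],[[-414,-234,122],[0,0.2,9],-1],[[-414,-234,322],[0,0.2,9],-1],[[-414,-234,322],[0,0.2,9],-1],[[-414,-234,322],[0,0.2,9],-1],[[-414,-234,322],[0,0.2,9],-1],[[-414,-234,322],[0,0.2,9],-1]]' 60; python3 -c "
from m import *
rows(([.541,-.364,.024],15.5))
p=cam('top');save(p,'ap.png')"
```

```text
t: 4.6
eef_pos: [0.5434, -0.3519, 0.0947]
tool_rot: [-0.003, 0.6, 0.8, 0.001]
contact_force: [0.4, 0.2, 0.5]
gripper_width: 1.0
t 4.6 tcp [ 0.5434 -0.3519  0.0947] ydir deg 16.22 F [0.4 0.2 0.5] w 1.0
-> [ 0.541 -0.364  0.024] [-11.3, -5.5, 70.6] [-0.11, -0.34, 0.72]
```

View pics/ap.png

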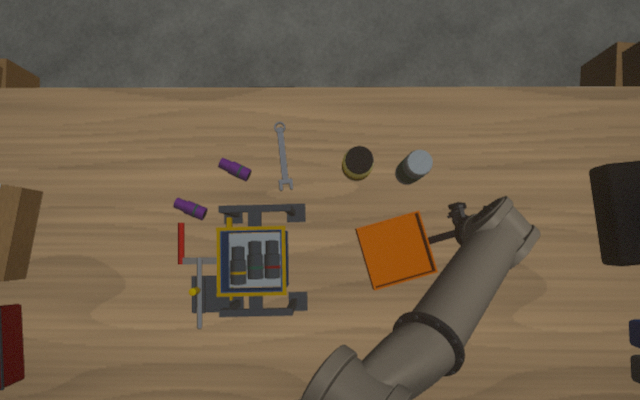

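```bash
python3 -c "
from m import *
rows(([.541,-.364,.024],15.5))"
```

```text
t 4.65 tcp [ 0.5403 -0.3495  0.0887] ydir deg 16.25 F [-2.4  1.7 -4.3] w 0.997
-> [ 0.541 -0.364  0.024] [-14.9, -2.9, 64.5] [-0.5, -0.7, 0.75]
```

```bash
python3 -m handwheel '[[[-13,-4,30],[0,0,0.7],-1],[[-13,-4,66],[0,0,0.7],-1],[[-13,-4,66],[0,0,0.7],-1],[[-13,-4,66],[0,0,0.7],-1]]' 60; python3 -c "
from m import *
rows(([.541,-.364,.024],15.5))"
```

```text
t: 4.98
eef_pos: [0.5433, -0.3659, 0.0316]
tool_rot: [-0.003, 0.605, 0.796, 0.001]
contact_force: [0.4, -0.7, 1.1]
gripper_width: 0.998
t 4.98 tcp [ 0.5433 -0.3659  0.0316] ydir deg 15.52 F [ 0.4 -0.7  1.1] w 0.998
-> [ 0.541 -0.364  0.024] [2.4, -1.7, 7.6] [-0.14, -0.36, 0.02]
```

```bash
python3 -m handwheel '[[[0,-1,6],[0,0,0],-1],[[0,-1,6],[0,0,0],0.5],[[0,-1,6],[0,0,0],1],[[0,-1,6],[0,0,0],1],[[0,-1,6],[0,0,0],1],[[0,-1,6],[0,0,0],1],[[0,-1,6],[0,0,0],1],[[0,-1,6],[0,0,0],1]]' 60; python3 -c "
from m import *
rows(([.541,-.364,.024],15.5))"
```

```text
t: 5.65
eef_pos: [0.5434, -0.3675, 0.0269]
tool_rot: [-0.001, 0.605, 0.796, 0.001]
contact_force: [0.7, -0.0, 4.2]
gripper_width: 0.195
t 5.65 tcp [ 0.5434 -0.3675  0.0269] ydir deg 15.48 F [ 0.7 -0.   4.2] w 0.195
-> [ 0.541 -0.364  0.024] [3.9, -1.3, 2.9] [0.04, -0.17, -0.02]
```

```bash
python3 -c "
from m import *
a=np.degrees(.026)
rows((hw([0,-.48,.027]),a),(hw([0,-.30,.027]),a),(hw([0,-.21,.027]),a))"
```

```text
t 5.65 tcp [ 0.5434 -0.3675  0.0269] ydir deg 15.48 F [ 0.7 -0.   4.2] w 0.195
-> [ 0.492 -0.35   0.027] [30.4, -44.6, -0.0] [0.02, -0.18, 13.99]
-> [ 0.488 -0.17   0.027] [205.1, -1.0, 0.5] [0.02, -0.18, 13.99]
-> [ 0.485 -0.08   0.027] [292.4, 20.7, 0.8] [0.02, -0.18, 13.99]
```

```bash
python3 -m handwheel '[[[8,-11,0],[0,0,3.5],1],[[15,-22,0],[0,0,7],1],[[23,-33,0],[0,0,10.5],1],[[30,-44,0],[0,0,14],1],[[30,-44,0],[0,0,14],1],[[55,-38,0],[0,0,14],1],[[80,-32,0],[0,0,14],1],[[105,-26,0],[0,0,14],1],[[130,-20,0],[0,0,14],1],[[155,-13,0],[0,0,14],1],[[180,-7,0],[0,0,14],1],[[205,-1,0],[0,0,14],1],[[230,5,0],[0,0,14],1],[[250,10,0],[0,0,14],1],[[250,10,0],[0,0,14],1],[[250,10,0],[0,0,14],1]]' 60
python3 - <<'E'
from m import *
a=np.degrees(.026)
rows((hw([0,-.1594,.027]),a))
ms=[(p,traymask(p)) for p in (cam('top'),)]
o=readout.get_obs()
s0=np.append(np.array(o['eef_pos'])[:2]+[-.004,.159],.026);s,e=fit(ms,TB,s0);print(s0,s,e)
p=ms[0][0];im=cv2.resize(p['frame'][190:340,220:420],None,fx=4,fy=4)
for u in (proj(p,place(TB[[1,3,5,7]],s0))-[220,190])*4+2: cv2.circle(im,tuple(int(v) for v in u),3,(255,0,255),-1)
cv2.imwrite('pics/al.png',im[...,::-1])
E
```

```text
t: 6.98
eef_pos: [0.4863, -0.1221, 0.027]
tool_rot: [-0.002, 0.696, 0.718, 0.001]
contact_force: [-0.2, 0.3, -0.5]
gripper_width: 0.197
t 6.98 tcp [ 0.4863 -0.1221  0.027 ] ydir deg 1.78 F [-0.2  0.3 -0.5] w 0.197
-> [ 0.484 -0.03   0.027] [92.5, 0.5, 0.4] [-0.08, -0.26, 0.29]
[316. 258.  58.  62.] 0.66
mask 2770 2978
[0.48177359 0.03451549 0.026     ] [0.47901655 0.02662198 0.03327409] 0.541177797833935
```

View pics/al.png

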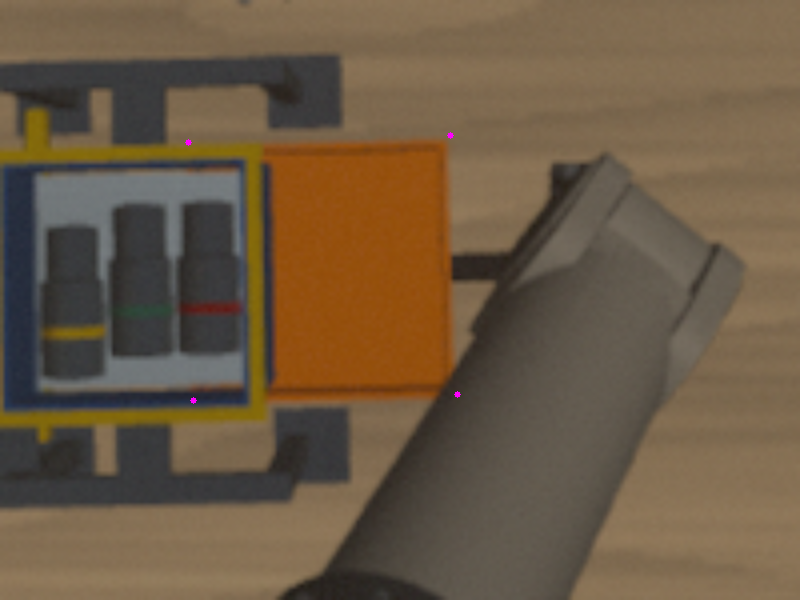

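```bash
python3 -m handwheel '[[[25,0,0],[0,0,0],1],[[50,0,0],[0,0,0],1],[[70,0,0],[0,0,0],1],[[80,0,0],[0,0,0],1],[[84,0,0],[0,0,0],1],[[86,0,0],[0,0,0],1],[[86,0,0],[0,0,0],1],[[86,0,0],[0,0,0],1]]' 60; python3 -m handwheel '[[[2,0,0],[0,0,0],1],[[3,0,0],[0,0,0],1],[[3,0,0],[0,0,0],1]]' ; python3 -m handwheel '[[[1,0,0],[0,0,0],1],[[2,0,0],[0,0,0],1],[[2,0,0],[0,0,0],1]]'; python3 -m handwheel '[[[1,0,0],[0,0,0],1],[[2,0,0],[0,0,0],1],[[2,0,0],[0,0,0],1]]'
```

```text
t: 7.75
eef_pos: [0.4834, -0.0389, 0.0274]
tool_rot: [-0.001, 0.698, 0.716, 0.001]
contact_force: [0.1, 0.8, -2.3]
gripper_width: 0.196
t: 8.0
eef_pos: [0.4834, -0.0353, 0.0275]
tool_rot: [-0.001, 0.698, 0.716, 0.001]
contact_force: [0.3, -0.6, -1.1]
gripper_width: 0.195
t: 8.25
eef_pos: [0.4834, -0.0326, 0.0274]
tool_rot: [-0.002, 0.698, 0.716, 0.001]
contact_force: [0.2, 0.3, -2.0]
gripper_width: 0.198
t: 8.5
eef_pos: [0.4833, -0.0304, 0.0274]
tool_rot: [-0.002, 0.698, 0.716, 0.001]
contact_force: [-0.1, 0.4, -1.5]
gripper_width: 0.199
```

```bash
python3 -m handwheel '[[[1,0,0],[0,0,0],1],[[2,0,0],[0,0,0],1],[[2,0,0],[0,0,0],1]]' ; python3 -m handwheel '[[[1,0,0],[0,0,0],1],[[2,0,0],[0,0,0],1],[[2,0,0],[0,0,0],1]]'
python3 - <<'E'
from m import *
p=cam('top');save(p,'x.png');q=cam('scene')
t=np.hstack([cv2.resize(p['frame'][210:310,215:365],(450,300),interpolation=cv2.INTER_CUBIC),cv2.resize(q['frame'][120:220,300:417],(350,300),interpolation=cv2.INTER_CUBIC)]);cv2.imwrite('pics/home.png',t[...,::-1])
E
```

```text
t: 8.75
eef_pos: [0.4832, -0.0285, 0.0274]
tool_rot: [-0.002, 0.698, 0.716, 0.001]
contact_force: [0.2, 0.1, -2.0]
gripper_width: 0.197
t: 9.0
eef_pos: [0.4832, -0.0265, 0.0274]
tool_rot: [-0.002, 0.698, 0.716, 0.001]
contact_force: [0.1, -0.2, -1.1]
gripper_width: 0.2
```

View pics/home.png

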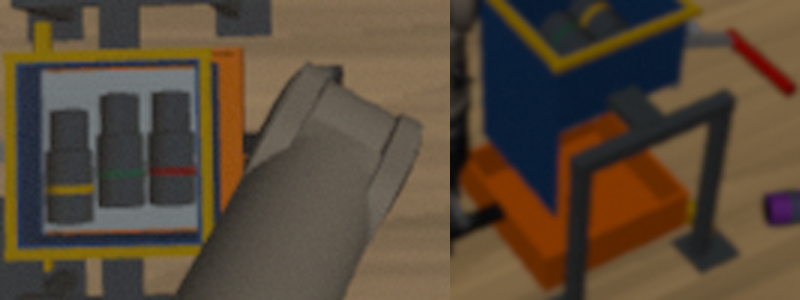

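```bash
for i in 1 2; do python3 -m handwheel '[[[1,0,0],[0,0,0],1],[[2,0,0],[0,0,0],1],[[2,0,0],[0,0,0],1]]' | grep -E 'eef|cont'; done
```

```text
eef_pos: [0.4835, -0.0253, 0.0276]
contact_force: [1.1, -3.3, -1.3]
eef_pos: [0.4841, -0.0251, 0.0279]
contact_force: [2.0, -9.2, 0.0]
```

```bash
sed -i 's/^HOP=.*/HOP=np.array([.4798,.1315,.026])/' m.py; python3 -m handwheel '[[[-2,0,0],[0,0,0],1],[[-2,0,0],[0,0,0],1],[[-2,0,0],[0,0,0],-1],[[-2,0,0],[0,0,0],-1],[[-2,0,0],[0,0,0],-1],[[-2,0,0],[0,0,0],-1],[[-2,0,-30],[0,0,0],-1],[[-2,0,-70],[0,0,0],-1],[[-2,0,-110],[0,0,0],-1],[[-2,0,-150],[0,0,0],-1],[[-2,0,-190],[0,0,0],-1],[[-2,0,-230],[0,0,0],-1],[[-2,0,-270],[0,0,0],-1],[[-2,0,-310],[0,0,0],-1],[[-2,0,-350],[0,0,0],-1],[[-2,0,-350],[0,0,0],-1]]'
python3 - <<'E'
from m import *
rows((hw([-.06,.135,.38]),0),(hw([-.06,.135,.27]),0))
p=cam('top')
im=cv2.resize(p['frame'][210:330,170:330],None,fx=5,fy=5,interpolation=cv2.INTER_CUBIC)
X=np.vstack([np.array([[-.06,.135,.243],[.089,.187,.145],[0,.187,.145]]),TB[[1,3,5,7]]])
for u in (proj(p,place(X,HOP))-[170,210])*5+2: cv2.circle(im,tuple(int(v) for v in u),3,(255,0,255),-1)
cv2.imwrite('pics/kn.png',im[...,::-1])
E
```

```text
t: 10.93
eef_pos: [0.4868, -0.0263, 0.3845]
tool_rot: [0.001, 0.698, 0.716, 0.006]
contact_force: [0.8, 0.2, -0.8]
gripper_width: 1.0
t 10.93 tcp [ 0.4868 -0.0263  0.3845] ydir deg 1.48 F [ 0.8  0.2 -0.8] w 1.0
-> [0.416 0.265 0.38 ] [292.9, -62.9, 6.1] [0.55, -0.44, 1.49]
-> [0.416 0.265 0.27 ] [292.1, -64.0, 116.0] [0.55, -0.44, 1.49]
```

View pics/kn.png

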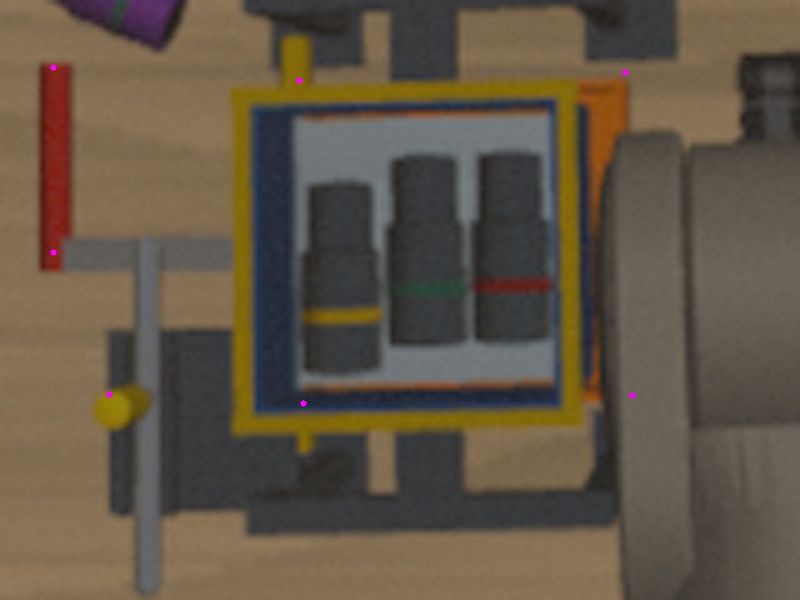

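```bash
python3 -m handwheel '[[[293,-68,6],[0.5,-0.4,1.5],-0.4],[[293,-68,6],[0.5,-0.4,1.5],-0.4],[[293,-68,6],[0.5,-0.4,1.5],-0.4],[[293,-68,6],[0.5,-0.4,1.5],-0.4],[[293,-68,6],[0.5,-0.4,1.5],-0.4],[[293,-68,6],[0.5,-0.4,1.5],-0.4],[[293,-68,6],[0.5,-0.4,1.5],-0.4],[[293,-68,6],[0.5,-0.4,1.5],-0.4],[[293,-68,6],[0.5,-0.4,1.5],-0.4],[[293,-68,30],[0.5,-0.4,1.5],-0.4],[[293,-68,60],[0.5,-0.4,1.5],-0.4],[[293,-68,90],[0.5,-0.4,1.5],-0.4],[[293,-68,110],[0.5,-0.4,1.5],-0.4],[[293,-68,110],[0.5,-0.4,1.5],-0.4],[[293,-68,110],[0.5,-0.4,1.5],-0.4]]'
python3 - <<'E'
from m import *
rows((hw([-.065,.134,.207]),0))
E
```

```text
t: 12.23
eef_pos: [0.4076, 0.2637, 0.2678]
tool_rot: [-0.002, 0.708, 0.706, -0.006]
contact_force: [-0.1, 0.7, 0.3]
gripper_width: 0.7
t 12.23 tcp [0.4076 0.2637 0.2678] ydir deg -0.13 F [-0.1  0.7  0.3] w 0.7
-> [0.411 0.264 0.207] [0.4, 4.5, 60.7] [-0.67, 0.36, -0.13]
```

```bash
python3 -m handwheel '[[[0,2,25],[0,0,0],-0.4],[[0,2,50],[0,0,0],-0.4],[[0,2,61],[0,0,0],-0.4],[[0,2,61],[0,0,0],-0.4],[[0,2,61],[0,0,0],0],[[0,2,61],[0,0,0],1],[[0,2,61],[0,0,0],1],[[0,2,61],[0,0,0],1],[[0,2,61],[0,0,0],1],[[0,2,61],[0,0,0],1]]' 40
```

```text
t: 13.07
eef_pos: [0.4101, 0.2659, 0.209]
tool_rot: [-0.002, 0.707, 0.707, -0.003]
contact_force: [-1.0, -0.8, 6.5]
gripper_width: 0.195
```

```bash
python3 -m handwheel '[[[0,-8,0],[0,0,0],1],[[0,-16,0],[0,0,0],1],[[-1,-24,0],[0,0,0],1],[[-1,-32,0],[0,0,0],1],[[-1,-38,0],[0,0,0],1],[[-1,-40,0],[0,0,0],1],[[-1,-40,0],[0,0,0],1],[[-1,-40,0],[0,0,0],1]]';python3 -m handwheel '[[[0,-1,0],[0,0,0],1],[[0,-2,0],[0,0,0],1],[[0,-2,0],[0,0,0],1]]'
```

```text
t: 13.73
eef_pos: [0.3765, 0.265, 0.2093]
tool_rot: [0.002, 0.708, 0.706, 0.003]
contact_force: [28.7, 2.7, -18.9]
gripper_width: 0.203
t: 13.98
eef_pos: [0.3764, 0.265, 0.2093]
tool_rot: [0.003, 0.708, 0.706, 0.004]
contact_force: [36.1, 3.3, -25.5]
gripper_width: 0.196
```

```bash
python3 -m handwheel '[[[0,4,0],[0,0,0],1],[[0,4,0],[0,0,0],1],[[0,4,0],[0,0,0],-0.4],[[0,4,0],[0,0,0],-0.4],[[0,4,0],[0,0,0],-0.4],[[0,4,0],[0,0,0],-0.4],[[0,4,-40],[0,0,0],-0.4],[[0,4,-80],[0,0,0],-0.4],[[0,4,-120],[0,0,0],-0.4],[[0,4,-120],[0,0,0],-0.4]]'
python3 - <<'E'
from m import *
print(readout.get_obs()['q'].round(2))
rows((hw([.055,.187,.30]),91.5),(hw([.055,.187,.18]),91.5),(hw([.055,.187,.126]),91.5))
p=cam('top')
im=cv2.resize(p['frame'][210:330,170:330],None,fx=5,fy=5,interpolation=cv2.INTER_CUBIC)
X=np.array([[-.1,.135,.243],[.089,.187,.145],[0,.187,.145]])
for u in (proj(p,place(X,HOP))-[170,210])*5+2: cv2.circle(im,tuple(int(v) for v in u),3,(255,0,255),-1)
cv2.imwrite('pics/kn2.png',im[...,::-1])
E
```

```text
t: 14.82
eef_pos: [0.3749, 0.2669, 0.3347]
tool_rot: [-0.003, 0.707, 0.707, 0.001]
contact_force: [2.4, 0.9, 0.1]
gripper_width: 0.702
[-1.36 -0.01  0.62  1.94 -0.    1.21 -0.74]
t 14.82 tcp [0.3749 0.2669 0.3347] ydir deg -0.0 F [2.4 0.9 0.1] w 0.702
-> [0.53 0.32 0.3 ] [52.7, 155.2, 34.5] [0.09, -0.4, -91.5]
-> [0.53 0.32 0.18] [52.1, 155.6, 154.5] [0.09, -0.4, -91.5]
-> [0.53  0.32  0.126] [51.8, 155.8, 208.5] [0.09, -0.4, -91.5]
```

View pics/kn2.png

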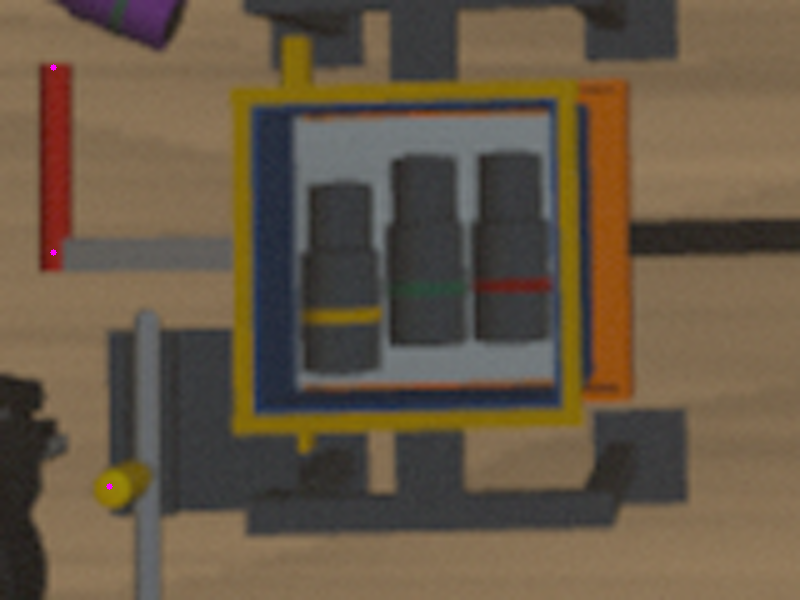

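```bash
python3 -m handwheel '[[[10,30,0],[0,0,-7],-0.4],[[20,60,0],[0,0,-14],-0.4],[[30,90,0],[0,0,-21],-0.4],[[40,120,0],[0,0,-28],-0.4],[[52,155,0],[0,-0.4,-35],-0.4],[[52,155,0],[0,-0.4,-42],-0.4],[[52,155,0],[0,-0.4,-49],-0.4],[[52,155,0],[0,-0.4,-56],-0.4],[[52,155,0],[0,-0.4,-63],-0.4],[[52,155,0],[0,-0.4,-70],-0.4],[[52,155,0],[0,-0.4,-77],-0.4],[[52,155,0],[0,-0.4,-84],-0.4],[[52,155,20],[0,-0.4,-91.5],-0.4],[[52,155,50],[0,-0.4,-91.5],-0.4],[[52,155,80],[0,-0.4,-91.5],-0.4],[[52,155,110],[0,-0.4,-91.5],-0.4],[[52,155,140],[0,-0.4,-91.5],-0.4],[[52,155,140],[0,-0.4,-91.5],-0.4]]'
python3 - <<'E'
from m import *
rows((hw([.055,.187,.126]),91.5))
E
```

```text
t: 16.37
eef_pos: [0.5212, 0.314, 0.1792]
tool_rot: [-0.008, -0.013, 1.0, -0.008]
contact_force: [-1.4, -1.7, -0.8]
gripper_width: 0.698
t 16.37 tcp [0.5212 0.314  0.1792] ydir deg 91.54 F [-1.4 -1.7 -0.8] w 0.698
-> [0.53  0.32  0.126] [-9.7, 6.4, 52.9] [-0.87, -0.92, 0.03]
```

```bash
python3 -m handwheel '[[[-6,5,20],[0,0,0],-0.4],[[-6,5,40],[0,0,0],-0.4],[[-6,5,54],[0,0,0],-0.4],[[-6,5,54],[0,0,0],-0.4],[[-6,5,54],[0,0,0],0.3],[[-6,5,54],[0,0,0],1],[[-6,5,54],[0,0,0],1],[[-6,5,54],[0,0,0],1],[[-6,5,54],[0,0,0],1],[[-6,5,54],[0,0,0],1]]' 40
python3 - <<'E'
from m import *
r=.13
rows(*[((hw([.055,.065+r*np.cos(t-.35),.19+r*np.sin(t-.35)-.019])+0),91.5) for t in np.arange(0,1.25,.15)])
E
```

```text
t: 17.2
eef_pos: [0.5324, 0.3202, 0.1337]
tool_rot: [-0.002, -0.013, 1.0, -0.004]
contact_force: [0.2, -2.3, 5.7]
gripper_width: 0.166
t 17.2 tcp [0.5324 0.3202 0.1337] ydir deg 91.45 F [ 0.2 -2.3  5.7] w 0.166
-> [0.53  0.32  0.126] [2.4, -0.1, 7.3] [-0.46, -0.25, -0.05]
-> [0.53  0.325 0.145] [2.5, 5.1, -11.5] [-0.46, -0.25, -0.05]
-> [0.53  0.328 0.165] [2.6, 7.3, -30.9] [-0.46, -0.25, -0.05]
-> [0.53  0.327 0.184] [2.7, 6.7, -50.3] [-0.46, -0.25, -0.05]
-> [0.53  0.324 0.203] [2.7, 3.1, -69.5] [-0.46, -0.25, -0.05]
-> [0.53  0.318 0.222] [2.8, -3.2, -87.9] [-0.46, -0.25, -0.05]
-> [0.53  0.309 0.239] [2.9, -12.3, -105.1] [-0.46, -0.25, -0.05]
-> [0.531 0.297 0.255] [3.0, -23.8, -120.9] [-0.46, -0.25, -0.05]
-> [0.531 0.284 0.269] [3.0, -37.5, -134.7] [-0.46, -0.25, -0.05]
```

```bash
python3 -m handwheel '[[[0,3,-9],[0,0,0],1],[[0,5,-19],[0,0,0],1],[[0,6.5,-28],[0,0,0],1],[[0,7.5,-38],[0,0,0],1],[[0,7.5,-48],[0,0,0],1],[[0,7,-58],[0,0,0],1],[[0,5.5,-67],[0,0,0],1],[[0,3,-77],[0,0,0],1],[[0,0.5,-86],[0,0,0],1],[[0,-3,-95],[0,0,0],1],[[0,-7.5,-104],[0,0,0],1],[[0,-12,-112],[0,0,0],1],[[0,-18,-120],[0,0,0],1],[[0,-24,-128],[0,0,0],1],[[0,-31,-135],[0,0,0],1],[[0,-37,-142],[0,0,0],1],[[0,-38,-145],[0,0,0],1],[[0,-38,-145],[0,0,0],1],[[0,-38,-145],[0,0,0],1]]' 60
python3 - <<'E'
from m import *
rows((hw([.055,.151,.269]),91.5))
a=cam('scene');p=cam('top')
t=np.hstack([cv2.resize(a['frame'][80:230,270:420],(400,400),interpolation=cv2.INTER_CUBIC),cv2.resize(p['frame'][190:340,180:330],(400,400),interpolation=cv2.INTER_CUBIC)]);cv2.imwrite('pics/op.png',t[...,::-1])
E
```

```text
t: 18.78
eef_pos: [0.5332, 0.2886, 0.2804]
tool_rot: [-0.001, -0.015, 1.0, -0.0]
contact_force: [0.9, 8.5, 3.6]
gripper_width: 0.158
t 18.78 tcp [0.5332 0.2886 0.2804] ydir deg 91.69 F [0.9 8.5 3.6] w 0.158
-> [0.531 0.284 0.269] [2.4, -4.6, 11.4] [-0.03, -0.17, 0.19]
```

View pics/op.png

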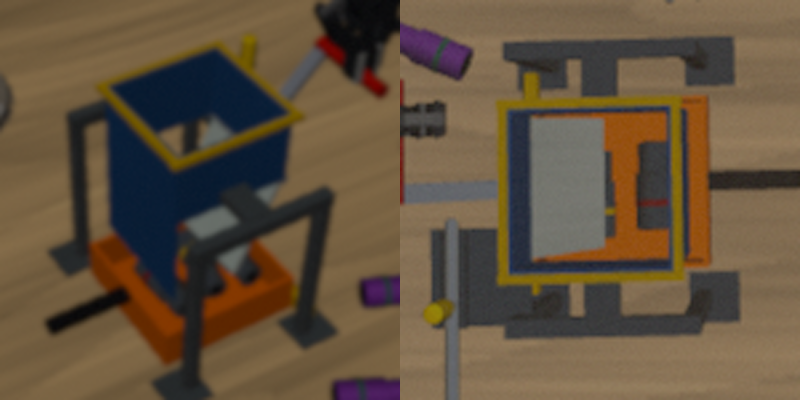

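```bash
python3 -m handwheel '[[[0,-2,-2],[0,0,0],1],[[0,-4,-3],[0,0,0],1],[[0,-6,-4],[0,0,0],1],[[0,-6,-4],[0,0,0],1],[[0,-6,-4],[0,0,0],1]]'
```

```text
t: 19.3
eef_pos: [0.5333, 0.2849, 0.2842]
tool_rot: [-0.001, -0.016, 1.0, 0.001]
contact_force: [1.8, 12.4, 1.1]
gripper_width: 0.15
```

```bash
python3 -m handwheel '[[[0,-2,-2],[0,0,0],1],[[0,-4,-3],[0,0,0],1],[[0,-4,-3],[0,0,0],1],[[0,-4,-3],[0,0,0],1]]'
```

```text
t: 19.63
eef_pos: [0.5332, 0.2836, 0.2855]
tool_rot: [-0.001, -0.017, 1.0, 0.002]
contact_force: [7.6, 19.9, -12.6]
gripper_width: 0.153
```

```bash
python3 -m handwheel '[[[0,11,10],[0,0,0],1],[[0,17,17],[0,0,0],1],[[0,24,24],[0,0,0],1],[[0,30,32],[0,0,0],1],[[0,36,40],[0,0,0],1],[[0,40.5,48],[0,0,0],1],[[0,45,57],[0,0,0],1],[[0,48.5,66],[0,0,0],1],[[0,51,75],[0,0,0],1],[[0,53.5,85],[0,0,0],1],[[0,55,94],[0,0,0],1],[[0,55.5,104],[0,0,0],1],[[0,55.5,114],[0,0,0],1],[[0,54.5,124],[0,0,0],1],[[0,53,133],[0,0,0],1],[[0,51,143],[0,0,0],1],[[0,48,152],[0,0,0],1],[[0,46,157],[0,0,0],1],[[0,46,157],[0,0,0],1],[[0,46,157],[0,0,0],1]]'; python3 -m handwheel '[[[0,-1,3],[0,0,0],1],[[0,-1,3],[0,0,0],1],[[0,-1,3],[0,0,0],1]]'
```

```text
t: 21.3
eef_pos: [0.5338, 0.3203, 0.1316]
tool_rot: [-0.001, -0.013, 1.0, -0.002]
contact_force: [-1.4, -2.1, 15.9]
gripper_width: 0.15
t: 21.55
eef_pos: [0.5339, 0.3203, 0.1313]
tool_rot: [-0.001, -0.013, 1.0, -0.0]
contact_force: [-8.8, -4.3, 36.1]
gripper_width: 0.155
```

```bash
python3 -m handwheel '[[[0,1,-4],[0,0,0],1],[[0,1,-5],[0,0,0],-0.4],[[0,1,-5],[0,0,0],-0.4],[[0,1,-5],[0,0,0],-0.4],[[0,1,-5],[0,0,0],-0.4],[[0,1,-45],[0,0,0],-0.4],[[0,1,-85],[0,0,0],-0.4],[[0,1,-125],[0,0,0],-0.4],[[0,1,-165],[0,0,0],-0.4],[[0,1,-205],[0,0,0],-0.4],[[0,1,-205],[0,0,0],-0.4],[[0,1,-205],[0,0,0],-0.4]]'
python3 - <<'E'
from m import *
rows(([.3764,.265,.335],0),([.3764,.265,.27],0),([.3764,.265,.209],0))
E
```

```text
t: 22.55
eef_pos: [0.5335, 0.3211, 0.3314]
tool_rot: [-0.001, -0.013, 1.0, -0.003]
contact_force: [-1.2, -0.3, -0.6]
gripper_width: 0.698
t 22.55 tcp [0.5335 0.3211 0.3314] ydir deg 91.51 F [-1.2 -0.3 -0.6] w 0.698
-> [0.376 0.265 0.335] [158.5, -52.0, -2.9] [-0.34, 0.13, 91.51]
-> [0.376 0.265 0.27 ] [158.4, -51.6, 62.1] [-0.34, 0.13, 91.51]
-> [0.376 0.265 0.209] [158.2, -51.3, 123.1] [-0.34, 0.13, 91.51]
```

```bash
python3 -m handwheel '[[[25,-10,0],[0,0,7],-0.4],[[50,-20,0],[0,0,14],-0.4],[[80,-30,0],[0,0,21],-0.4],[[110,-40,0],[0,0,28],-0.4],[[140,-46,0],[0,0,35],-0.4],[[158,-52,0],[0,0,42],-0.4],[[158,-52,0],[0,0,49],-0.4],[[158,-52,0],[0,0,56],-0.4],[[158,-52,0],[0,0,63],-0.4],[[158,-52,0],[0,0,70],-0.4],[[158,-52,0],[0,0,77],-0.4],[[158,-52,0],[0,0,84],-0.4],[[158,-52,0],[0,0,91.5],-0.4],[[158,-52,30],[0,0,91.5],-0.4],[[158,-52,60],[0,0,91.5],-0.4],[[158,-52,60],[0,0,91.5],-0.4],[[158,-52,60],[0,0,91.5],-0.4]]'
python3 - <<'E'
from m import *
rows(([.3764,.265,.209],0))
E
```

```text
t: 23.97
eef_pos: [0.3743, 0.2627, 0.2686]
tool_rot: [0.001, 0.707, 0.707, -0.008]
contact_force: [0.6, -0.2, -0.2]
gripper_width: 0.702
t 23.97 tcp [0.3743 0.2627 0.2686] ydir deg -0.0 F [ 0.6 -0.2 -0.2] w 0.702
-> [0.376 0.265 0.209] [3.0, 2.7, 59.5] [-0.52, 0.75, 0.0]
```

```bash
python3 -m handwheel '[[[2,2,25],[0,0,0],-0.4],[[2,2,50],[0,0,0],-0.4],[[2,2,60],[0,0,0],-0.4],[[2,2,60],[0,0,0],-0.4],[[2,2,60],[0,0,0],0.3],[[2,2,60],[0,0,0],1],[[2,2,60],[0,0,0],1],[[2,2,60],[0,0,0],1],[[2,2,60],[0,0,0],1]]' 50; python3 -m handwheel '[[[0,7,0],[0,0,0],1],[[0,14,0],[0,0,0],1],[[0,21,0],[0,0,0],1],[[1,28,0],[0,0,0],1],[[1,34,0],[0,0,0],1],[[1,38,0],[0,0,0],1],[[1,40,0],[0,0,0],1],[[1,40,0],[0,0,0],1],[[1,40,0],[0,0,0],1]]'; python3 -m handwheel '[[[0,1,0],[0,0,0],1],[[0,2,0],[0,0,0],1],[[0,2,0],[0,0,0],1]]'
```

```text
t: 24.72
eef_pos: [0.3781, 0.2661, 0.2118]
tool_rot: [0.001, 0.707, 0.707, -0.004]
contact_force: [-1.1, -0.2, 6.3]
gripper_width: 0.192
t: 25.47
eef_pos: [0.4172, 0.2671, 0.2117]
tool_rot: [0.0, 0.707, 0.707, -0.004]
contact_force: [-4.8, -1.9, 10.4]
gripper_width: 0.194
t: 25.72
eef_pos: [0.4173, 0.2672, 0.2117]
tool_rot: [-0.001, 0.707, 0.707, -0.006]
contact_force: [-13.8, -2.7, 16.9]
gripper_width: 0.198
```

```bash
python3 -m handwheel '[[[0,-1.5,0],[0,0,0],1],[[0,-1.5,0],[0,0,0],1],[[0,-1.5,0],[0,0,0],-0.4],[[0,-1.5,0],[0,0,0],-0.4],[[0,-1.5,0],[0,0,0],-0.4],[[0,-1.5,0],[0,0,0],-0.4],[[0,-1.5,-40],[0,0,0],-0.4],[[0,-1.5,-80],[0,0,0],-0.4],[[0,-1.5,-120],[0,0,0],-0.4],[[40,-1.5,-140],[0,0,0],-0.4],[[80,-1.5,-140],[0,0,0],-0.4],[[120,-1.5,-140],[0,0,0],-0.4],[[160,-1.5,-140],[0,0,0],-0.4],[[200,-1.5,-140],[0,0,0],-0.4],[[200,-1.5,-140],[0,0,0],-0.4]]'
python3 - <<'E'
from m import *
a=cam('scene');p=cam('top')
X=np.array([[-.06,.135,.243],[.089,.187,.145],[0,.187,.145],[.083,-.085,.05],[-.083,-.085,.05]])
f=p['frame'][190:340,175:325];b=cv2.resize(f,(400,400),interpolation=cv2.INTER_CUBIC)
for u in (proj(p,place(X,HOP))-[175,190])*2.667+1: cv2.circle(b,tuple(int(v) for v in u),2,(255,0,255),-1)
t=np.hstack([cv2.resize(a['frame'][80:230,270:420],(400,400),interpolation=cv2.INTER_CUBIC),b]);cv2.imwrite('pics/end.png',t[...,::-1])
E
```

```text
t: 26.97
eef_pos: [0.4148, 0.4764, 0.3462]
tool_rot: [0.0, 0.703, 0.711, -0.005]
contact_force: [-1.7, 0.9, 0.5]
gripper_width: 0.698
```

View pics/end.png

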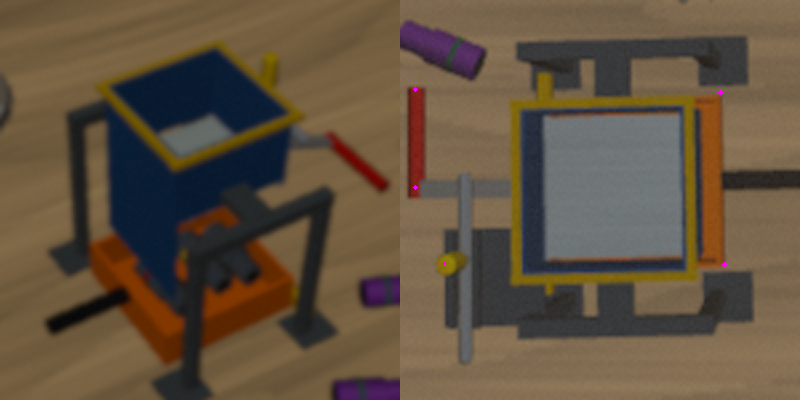

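```bash
python3 -c "
from m import *
for n in ('scene','top'): print([(np.round(d['rect']),round(d['score'],2)) for d in viewer.search_frame(cam(n),'socket1')])
print(bot.hand_in())"
```

```text
[(array([410., 228.,  31.,  13.]), 0.86), (array([421., 189.,  26.,  15.]), 0.71), (array([352., 164., 123., 143.]), 0.65), (array([328., 188.,  21.,  20.]), 0.5), (array([348., 179.,  20.,  20.]), 0.49), (array([359., 177.,  20.,  24.]), 0.43)]
[(array([191., 211.,  32.,  20.]), 0.87), (array([237., 170.,  32.,  22.]), 0.7), (array([243., 266., 131., 121.]), 0.36)]
the job is handed in; nothing more can be done
None
```

The job is done and handed in at about 27 s on the robot's clock, well under the 72 s limit.

I slid the tray by its handle until it pressed on the yellow stop (about 9 N). I then drew the bolt to its end and swung the lever up to its end stop. Once the sockets had dropped, I swung the trap door shut to its stop and pushed the bolt home to its stop.

**Last checks:**
- **Bolt, lever and door:** In the final top picture the knob and lever sit at their expected home positions. The rod lies across the lever arm, and the door is level with an empty hopper.
- **Sockets:** The detector found three sockets inside the tray in the scene view, with low scores (0.43 to 0.50), and none on the bench besides the two purple look-alikes. The green-banded socket was never seen clearly in the tray. I count it as there because the hopper is empty and the detector saw three.
- **Can, jar and wrench:** I never moved towards them, but I did not check their positions again at the end.

**Disagreements:**
- **Bolt start:** It seemed to start about 6 mm short of its stated home position, by both the picture and the shorter draw (34 mm rather than 40 mm). It finished at the stated home position.
- **Tray position:** It sits about 1 to 4 mm to one side (hopper -x) of my estimate of the hopper's middle. That is close to how well I could measure it.

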